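Throw the stray stone out of the sherds

TASK

A lump of yellow-ochre stone has got in among the flat pottery sherds on the newspaper. Slide the cover of the two-part wooden crate all the way to its other end stop, so that it closes off the sherd compartment and opens the empty one, then drop the stone into that opened empty compartment. Leave the sherds on the table where they lie, and leave the cover at its end stop.

Things in the scene. Friction and masses are not known exactly. Their poses are not given: they have to be found in the camera images.
- crate: Open wooden crate fixed to the table, 166 (x) x 304 (y) x 95 mm high, walls 8 mm, floor 8 mm thick. A wall across its middle makes two compartments, each 150 (x) x 140 (y) mm inside: the empty one for waste stone on its +y side, and one with three small sherds on its -y side. Runners with lips along the two long sides leave 140 mm (x) clear at the top. Origin: centre of its underside; y runs along its length, z up. It stands at any yaw within about 0.25 rad.
- stone_bin (a point): Centre of the inner floor of the empty +y compartment (8 mm above the table, 74 mm along crate +y from the crate's origin); axes as the crate's. The rim is 87 mm above it.
- grip (a point): Top centre of the upright wooden grip bar on the sliding cover. The bar is 70 mm long along crate x, 18 mm thick along crate y, and stands 36 mm high on the cover's flat top (cover top 87 mm, bar centre 105 mm, bar top 123 mm above the table); the point lies at the bar's top centre, 123 mm above the table. The cover is a plywood plate 148 (x) x 146 (y) x 6 mm; axes as the crate's.
- cover (a joint): Travel of the cover in m along crate -y: 0 = at the +y end stop, covering the empty compartment; 0.144 = at the -y end stop, covering the sherd compartment and leaving the empty one fully open. Starts between 0 and 0.04. Slides with about 2 N of friction and stays where it is left.
- stone: Loose rounded lump of yellow-ochre stone, 56 (x) x 80 (y) x 39 mm high, about 0.25 kg. Origin: centre of its underside as it lies at the start; z up. Best grasped across its 56 mm x width, around the middle.
- sherd_a: Loose flat brown pottery sherd, 79 (x) x 65 (y) x 12 mm, lying on the table. Origin: centre of its underside. To be left alone.
- sherd_b: Loose flat brown rounded pottery sherd, 85 (x) x 74 (y) x 12 mm, lying on the table. Origin: centre of its underside. To be left alone.
Not all that is in view belongs to the job. There is more than one size of the stone; the one meant has the size given above.

How it is judged (in metres and radians):
On the way, in this order (a step that is already met when the one before it is completed fails the run):
1. the cover is at its end stop over the sherd compartment, the stone not yet in the crate (value of joint cover above 0.138 m and horizontal distance between stone and stone_bin above 0.12 m), for 0.2 s.
2. the stone is in the opened compartment (x of stone in the frame of stone_bin between -0.075 and 0.075 m and y of stone in the frame of stone_bin between -0.07 and 0.07 m and z of stone in the frame of stone_bin below 0.065 m), for 0.2 s.
At the end, for the whole second after the job is handed in: The cover rests within 8 mm of its end stop over the sherd compartment; the stone lies at rest inside the empty +y compartment, below the rim; both sherds on the table are within 30 mm of where they lay (all of step 2 and value of joint cover above 0.136 m and linear speed of stone below 0.03 m/s and distance of each of sherd_a, sherd_b from where it was at the start of the episode below 0.03 m); the robot touches nothing.
It fails at once if a sherd on the table was pushed away (more than 30 mm) (distance of any of sherd_a, sherd_b from where it was at the start of the episode above 0.03 m).
It also fails if it takes over 51 s, if anything falls off the work surface, if the arm or the gripper's body presses on something with over 40 N, if the wrist force passes 120 N, or if a joint passes its speed limit or range.

ROBOT

A 6-joint arm with a two-finger parallel gripper is mounted at the origin on the work surface; the furniture and walls round the work are solid. World frame = base frame: x ahead of the robot, y to its left, z up, the work surface at z = 0. Lengths are in m, angles in degrees, forces in N, time in s.
With the tool pointing down it reaches from about 0.375 to 0.75 m from the base axis. Payload 9 kg.
Tool frame: the origin (TCP) lies where the fingers leave the gripper's body, on its centre line; the fingertips stand 73 mm ahead of it and the grasp point (between the pads) lies 54 mm ahead of it (robot.tip_reach is the distance from the TCP to the fingertips, in m); z points along the fingers, y is the direction in which the jaws open and shut (so a half turn about z gives the same grasp; the last joint's range is limited). The gripper opens to 85 mm and grips with 20 to 120 N. Pads are 22 mm wide; open, the fingers measure 114 mm over their backs; the gripper's body (76 mm by 85 mm) begins 54 mm behind the grasp point. The pads swing forward as they close: fully open they stand 13 mm farther back than shut.
Start: joints at [-77.848, 5.964, 5.575, 89.605, 0, 77.527], TCP at [0.25, -0.545, 0.304] pointing down, gripper open.
Joint ranges: [-171.21, 171.21], [-48.23, 106.86], [-62.78, 66.21], [-105.2, 120.99], [-86.42, 89.51], [-180, 180]. Speed limits (degrees/s): [127.2, 127.2, 147.25, 180, 180, 180].

INTERFACE

Orientations are given as [roll, pitch, yaw] about the fixed x, y, z axes, in that order (R = Rz(yaw) Ry(pitch) Rx(roll)).
In Python, from plant import robot gives the robot as it stands. Calls block until the motion is done:
- robot.move_pose(position, orientation): joint-space move of the TCP to a pose.
- robot.line_to(position, vel=0.15, rotation=None, guard=None): straight line of the TCP; rotation=None keeps the orientation; vel is the mean speed in m/s. With guard (N) it stops when the force on the tool has changed by that much, and returns True; else False.
- robot.goto_joints(angles): joint-space move.
- robot.set_gripper(opening): finger opening in m; the grip force is fixed at half the most; returns when the fingers have stopped.
- robot.pause(seconds).
- robot.ik(position, orientation): joint angles nearest the present ones, or None.
- robot.observe(): the state.
- robot.grab_frame(name): name is "scene" or "top" or "wrist"; returns the picture (400x640x3 uint8, blue, green, red); there is no depth.
- robot.get_calibration(name): a dict with "vertical_fov" (degrees; the focal length in pixels is half the picture's height over the tangent of half this angle, whatever the lens; pixels are square), "cx", "cy" (the principal point, pixels), "rvec" (rotation vector, rad) and "tvec" (3), from world to camera coordinates, as OpenCV has them. Camera axes: x right, y down, z forward; pixel columns grow to the right and rows downward; lengths in m; the calibration is good to about 2 mm. A picture is of the moment at which its call begins: read the wrist's pose just before it. get_calibration takes no time and is no camera call; for the wrist camera it gives the pose at the moment of the call.
A pose or a line that the arm cannot do raises robot.IKError and nothing moves.
- robot.job_done(): hands the job in, once; it reports no verdict.
The state is a dict: "time": time; "q": joint angles; "qvel": joint speeds; "joint_torque": joint torques, N m; "tool_pos": TCP position; "tcp_rot": TCP orientation; "ft_force": force on the tool from outside, world axes, zero at the start; "torque": the same for the moment, N m; "gripper_width": finger opening in m.
Only numpy, scipy, OpenCV 4.12 (cv2) and the standard library are available. Lean on these libraries where they do the work, as an engineer would, in place of code of your own. Each camera call takes 0.05 s, during which the arm holds its last target.

## Working session

There is one attempt and no reset: what is moved stays moved. The work goes in short steps, each a Python script; the robot and the scene stay as the last script left them, time stands still between calls to the robot, and variables do not carry over. Pictures are saved under pics/ and viewed, and the job is handed in when it is done.

```bash
mkdir -p pics; ls; python3 - <<'E'
from plant import robot
import cv2
for n in ["scene","top","wrist"]:
    f=robot.grab_frame(n); cv2.imwrite(f"pics/{n}0.png",f); print(n,robot.get_calibration(n))
print(robot.observe())
E
```

```text
pics
scene {'vertical_fov': 43.74734481188571, 'cx': 320.5149247809742, 'cy': 195.050234880783, 'rvec': array([ 1.82050245, -1.11455616,  0.62724757]), 'tvec': array([-0.21170477,  0.32555831,  0.91363869])}
top {'vertical_fov': 47.44832913594868, 'cx': 315.8666875182333, 'cy': 185.79560179832092, 'rvec': array([ 2.10651394, -2.14458642,  0.14248005]), 'tvec': array([0.03242724, 0.48825427, 1.24129853])}
wrist {'vertical_fov': 69.3070189356261, 'cx': 319.7396620375522, 'cy': 197.4792578231979, 'rvec': array([-2.40293381,  1.5400899 ,  0.25667215]), 'tvec': array([-0.59924857, -0.04261406,  0.381261  ])}
{'time': 0.15, 'q': array([-7.78488359e+01,  5.99258727e+00,  5.53970245e+00,  8.96042962e+01,
       -8.85326679e-05,  7.75266918e+01]), 'qvel': array([ 0.01120064, -0.16358231,  0.14116669,  0.07194709,  0.03789706,
       -0.03273403]), 'joint_torque': array([ 3.87059743e-03, -5.57352662e+01,  5.04009926e+01,  1.23561179e-02,
       -2.50805315e-04, -8.08812644e-06]), 'tool_pos': array([ 0.24997389, -0.54526516,  0.30330536]), 'tcp_rot': array([-1.79944149e+02, -1.22637914e-02,  2.46244664e+01]), 'ft_force': array([ 0.24700036, -0.03344923,  0.20576116]), 'torque': array([ 0.02301611,  0.01683007, -0.05366767]), 'gripper_width': 0.085417641186252}
```

View pics/scene0.png

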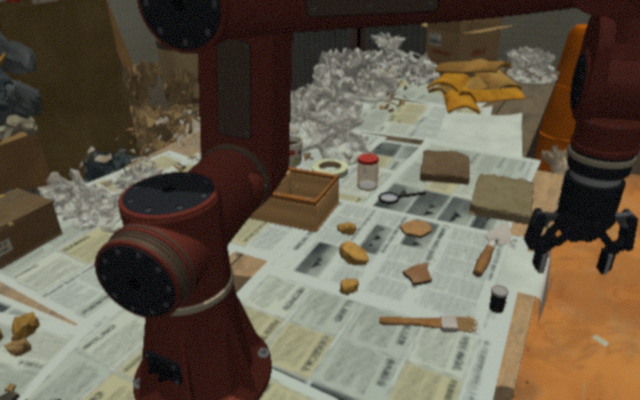

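View pics/top0.png

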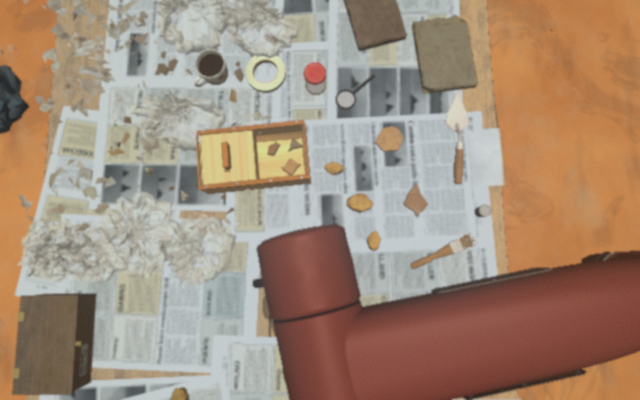

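View pics/wrist0.png

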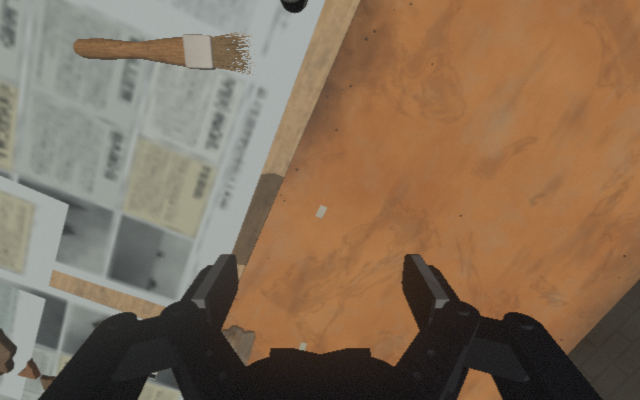

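The top view shows the crate at about (253,155), with its grip bar at (226,155). The three ochre lumps are at (334,168), (360,203) and (374,240), and the sherds are at (390,138) and (416,199). Next I'll measure them.

```bash
cat > h.py <<'E'
import numpy as np, cv2
from plant import robot
def cast(cal,uv,z,shape=(400,640)):
    f=shape[0]/2/np.tan(np.radians(cal["vertical_fov"])/2)
    R,_=cv2.Rodrigues(np.array(cal["rvec"])); t=np.array(cal["tvec"])
    uv=np.atleast_2d(uv).astype(float)
    d=np.c_[(uv[:,0]-cal["cx"])/f,(uv[:,1]-cal["cy"])/f,np.ones(len(uv))]@R
    c=-R.T@t
    return c+d*((z-c[2])/d[:,2])[:,None]
def blobs(im,lo,hi,amin=60):
    m=cv2.inRange(cv2.cvtColor(im,cv2.COLOR_BGR2HSV),lo,hi)
    cs,_=cv2.findContours(m,cv2.RETR_EXTERNAL,cv2.CHAIN_APPROX_NONE)
    return [c for c in cs if cv2.contourArea(c)>amin]
def rect(cal,c,z):
    P=cast(cal,c[:,0,:],z)[:,:2].astype(np.float32)
    return cv2.minAreaRect(P*1000)
E
python3 - <<'E'
from h import *
im=cv2.imread("pics/top0.png"); cal=robot.get_calibration("top")
hsv=cv2.cvtColor(im,cv2.COLOR_BGR2HSV)
for p in [(334,168),(360,203),(374,240),(390,138),(416,199),(226,155),(240,140),(253,130),(200,150)]: print(p,hsv[p[1],p[0]])
for c in blobs(im,(8,110,60),(24,255,255)):
    x,y,w,h=cv2.boundingRect(c)
    if 180<x<500 and 90<y<300: print((x+w/2,y+h/2),cv2.contourArea(c),[np.round(v,1) for v in rect(cal,c,0.015)])
s=cv2.resize(im[110:260,180:450],None,fx=2.9,fy=2.9,interpolation=cv2.INTER_CUBIC); cv2.imwrite("pics/crop1.png",s)
E
```

```text
(334, 168) [ 18 125 185]
(360, 203) [ 18 129 192]
(374, 240) [ 18 127 191]
(390, 138) [ 16 109 187]
(416, 199) [ 13 100 161]
(226, 155) [ 14 152 185]
(240, 140) [ 21  97 218]
(253, 130) [ 15 101 119]
(200, 150) [ 23  96 154]
(431.5, 257.0) 111.5 [array([ 286.9, -291.7]), array([ 16.6, 114.2]), np.float64(20.5)]
(374.0, 240.5) 114.0 [array([ 333.6, -135.2]), array([39.8, 31.5]), np.float64(24.7)]
(360.0, 203.0) 245.5 [array([440.9, -97.7]), array([53.4, 52.6]), np.float64(37.9)]
(334.5, 168.0) 103.5 [array([545.2, -28.8]), array([46.1, 26.5]), np.float64(88.8)]
(225.5, 155.0) 147.0 [array([590.9, 287.7]), array([76.1, 20.7]), np.float64(4.1)]
(273.0, 138.0) 70.0 [array([638.5, 149.1]), array([91.1, 15.1]), np.float64(88.7)]
(390.0, 139.0) 134.0 [array([ 627.7, -191.4]), array([43.2, 56.9]), np.float64(88.6)]
(253.5, 155.5) 948.5 [array([587.4, 210.5]), array([178.6, 321.1]), np.float64(4.8)]
```

View pics/crop1.png

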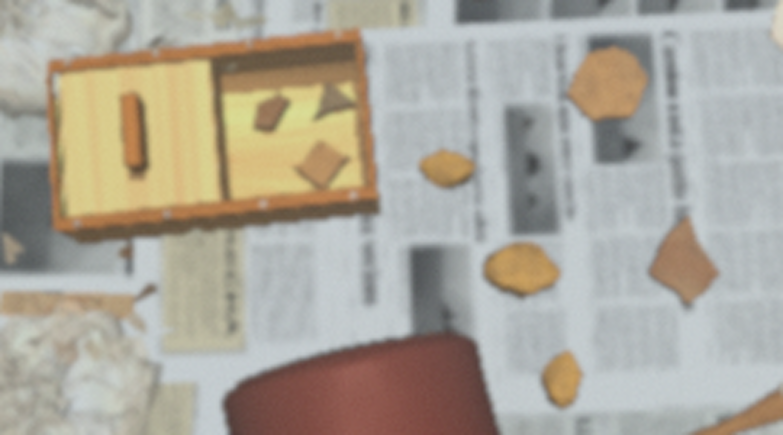

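Three ochre lumps could be the stone: (334,168), (360,203) and (374,240). Only the middle one at (360,203) is clearly the larger size, around 80 x 56 mm in the enlarged crop, and the other two are about 50 x 35 mm. Next I'll get exact figures.

```bash
python3 - <<'E'
from h import *
im=cv2.imread("pics/top0.png"); cal=robot.get_calibration("top")
for c in blobs(im,(8,75,50),(24,255,255)):
    x,y,w,h=cv2.boundingRect(c)
    if 300<x<460 and 90<y<300: print((x+w/2,y+h/2),cv2.contourArea(c),[np.round(v,1) for v in rect(cal,c,0.015)])
for c in blobs(im,(8,125,50),(18,255,255)):
    x,y,w,h=cv2.boundingRect(c)
    if 190<x<300 and 90<y<300: 
        for z in(.095,.115,.123):print("orange",z,(x+w/2,y+h/2),cv2.contourArea(c),[np.round(v,1) for v in rect(cal,c,z)])
# rim corners from crop
cc=np.array([[49,62],[359,30],[378,212],[53,230]])/2.9+[180,110]
print(cast(cal,cc,.095)); print("bar top crop",cast(cal,np.array([[129,93],[134,170]])/2.9+[180,110],.123))
E
```

```text
(432.0, 256.5) 215.5 [array([ 283.2, -294. ]), array([ 23. , 120.4]), np.float64(25.1)]
(374.0, 241.0) 142.0 [array([ 334.2, -135. ]), array([30.8, 47.6]), np.float64(88.1)]
(360.0, 203.0) 288.0 [array([440.8, -99. ]), array([58. , 54.8]), np.float64(43.5)]
(416.0, 200.0) 292.5 [array([ 445.1, -259.4]), array([57.3, 59.6]), np.float64(43.5)]
(334.0, 168.0) 133.5 [array([545.2, -27.4]), array([49. , 32.4]), np.float64(88.8)]
(459.0, 166.5) 176.0 [array([ 542.2, -385.2]), array([19.9, 94.2]), np.float64(86.2)]
(389.5, 138.5) 444.5 [array([ 626.6, -192.6]), array([65.9, 75.1]), np.float64(62.2)]
orange 0.095 (222.0, 185.5) 92.5 [array([486.7, 277.6]), array([12.1, 73.9]), np.float64(4.6)]
orange 0.115 (222.0, 185.5) 92.5 [array([483.4, 272.9]), array([11.9, 72.7]), np.float64(4.6)]
orange 0.123 (222.0, 185.5) 92.5 [array([482., 271.]), array([11.8, 72.2]), np.float64(4.6)]
orange 0.095 (254.0, 182.0) 101.5 [array([494.6, 190.7]), array([13.1, 79. ]), np.float64(4.6)]
orange 0.115 (254.0, 182.0) 101.5 [array([491.1, 187.4]), array([12.9, 77.7]), np.float64(4.6)]
orange 0.123 (254.0, 182.
[... 468 characters left out ...]
5.5, 155.0) 114.0 [array([566.9, 265.1]), array([64.1, 16.3]), np.float64(1.0)]
orange 0.123 (225.5, 155.0) 114.0 [array([565. , 263.2]), array([63.7, 16.1]), np.float64(1.0)]
orange 0.095 (235.0, 129.5) 100.0 [array([642.9, 244.7]), array([  9.1, 169.5]), np.float64(4.0)]
orange 0.115 (235.0, 129.5) 100.0 [array([636.9, 240.5]), array([  8.9, 166.7]), np.float64(4.0)]
orange 0.123 (235.0, 129.5) 100.0 [array([634.6, 238.8]), array([  8.9, 165.6]), np.float64(4.0)]
[[0.63882795 0.34892163 0.095     ]
 [0.66325282 0.05270665 0.095     ]
 [0.48743443 0.03704119 0.095     ]
 [0.47657355 0.34089137 0.095     ]]
bar top crop [[0.59915803 0.26519624 0.123     ]
 [0.52633594 0.25938104 0.123     ]]
```

```bash
python3 - <<'E'
from h import *
print(robot.ik([.565,.2625,.23],[180,0,4.6]), robot.ik([.58,.12,.168],[180,0,4.6]))
robot.move_pose([.535,.2,.30],[180,0,4.6])
cal=robot.get_calibration("wrist"); im=robot.grab_frame("wrist")
cv2.imwrite("pics/w1.png",im); np.save("w1.npy",cal,allow_pickle=True)
im=robot.grab_frame("top"); cv2.imwrite("pics/top1.png",im)
print(robot.observe()["time"],robot.observe()["q"])
E
```

```text
[  12.91302247    9.86794863    2.13222092   82.26427229    0.
 -171.68697753] [ -0.95001696   5.73577813  -8.82022122  75.44400065   0.
 174.44998304]
3.9417 [ 7.35487611e+00  8.64693459e-01 -1.21811450e-01  8.90161338e+01
  2.10982087e-05 -1.77208892e+02]
```

View pics/w1.png

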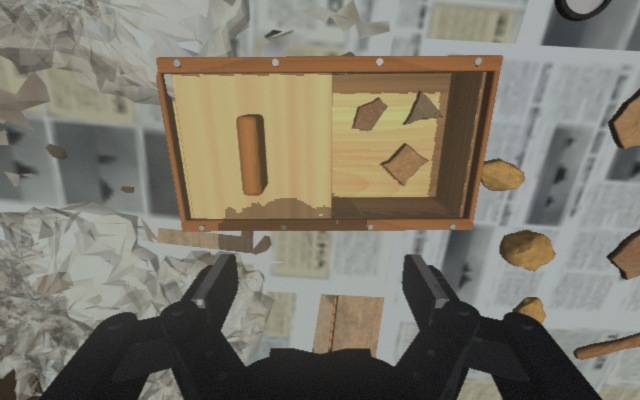

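View pics/top1.png

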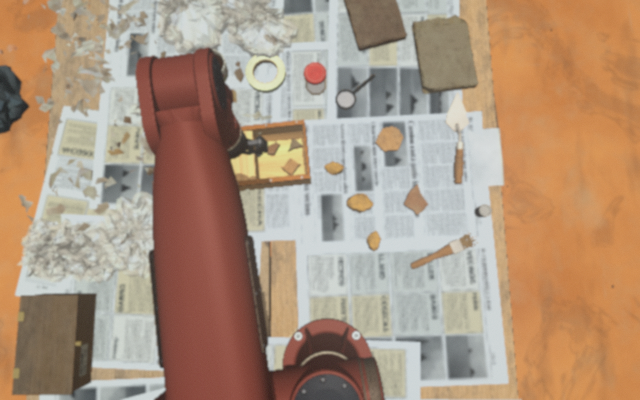

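The wrist view confirms the layout. The bar top is around (252,155), the rim corners are about (158,57), (502,57), (473,229) and (187,229), and the stone is at (527,250). The stone is clearly larger than its neighbours at (503,175) and (530,310). At this yaw joint 6 is close to its limit, so I'll use the half turn.

```bash
python3 - <<'E'
from h import *
cal=np.load("w1.npy",allow_pickle=True).item(); im=cv2.imread("pics/w1.png")
r=cast(cal,[(158,57),(502,57),(473,229),(187,229)],.095); print(r, r.mean(0))
e=[r[1]-r[0],r[2]-r[3]]; print([np.degrees(np.arctan2(v[0],-v[1])) for v in e],[np.linalg.norm(v) for v in e],[np.linalg.norm(r[3]-r[0]),np.linalg.norm(r[2]-r[1])])
print("bar",cast(cal,[(237,115),(262,115),(268,192),(244,194)],.123))
for c in blobs(im,(8,110,50),(24,255,255),500):
    x,y,w,h=cv2.boundingRect(c)
    if x>470 and x+w<600: print((x,y,w,h),[np.round(v,1) for v in rect(cal,c,.018)])
s=cv2.resize(im[150:350,460:640],None,fx=3,fy=3); cv2.imwrite("pics/w1c.png",s)
q=robot.observe()["q"]
for p in ([.565,.2625,.23],[.565,.2625,.17],[.58,.11,.17],[.43,-.1,.1]): print(robot.ik(p,[180,0,-175.4]))
E
```

```text
[[0.64075316 0.3486287  0.095     ]
 [0.66461415 0.05249066 0.095     ]
 [0.50233784 0.03654525 0.095     ]
 [0.47831212 0.33466058 0.095     ]] [0.57150432 0.1930813  0.095     ]
[np.float64(4.606593128526316), np.float64(4.607625516009456)] [np.float64(0.29709776838139984), np.float64(0.29908190866683215)] [np.float64(0.16304048052678513), np.float64(0.16305783375235888)]
bar [[0.59984765 0.27361659 0.123     ]
 [0.60150293 0.25307431 0.123     ]
 [0.53516384 0.24663016 0.123     ]
 [0.53153268 0.26813884 0.123     ]]
(503, 231, 52, 40) [array([445.3, -93.8]), array([78.3, 52.5]), np.float64(75.2)]
[12.91302247  9.86794863  2.13222092 82.26427229  0.          8.31302247]
[12.91302247 10.95330586 -2.92398028 76.12271386  0.          8.31302247]
[-1.94282098  5.34326105 -9.02570696 75.63103199  0.         -6.54282098]
[-30.16319106 -19.2035748  -39.17371686  70.02985794   0.
 -34.76319106]
```

View pics/w1c.png

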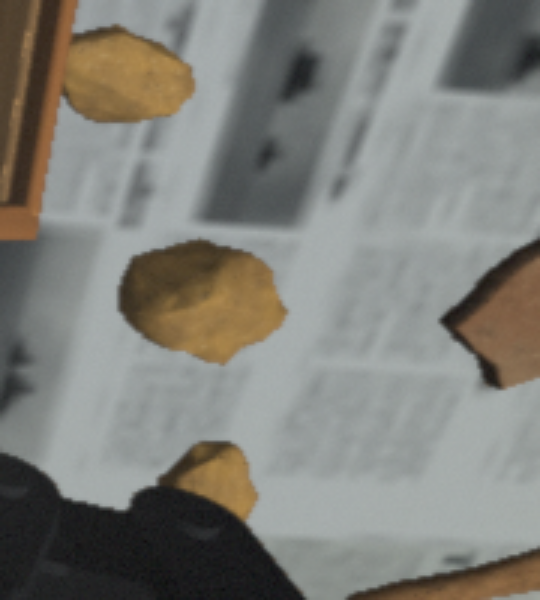

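```bash
python3 - <<'E'
from h import *
o=[180,0,-175.4]
robot.move_pose([.567,.2604,.25],o)
g=robot.line_to([.567,.2604,.168],vel=.12,guard=12); print("down guard",g)
robot.set_gripper(0.0)
s=robot.observe(); print(s["time"],s["gripper_width"],s["ft_force"],s["tool_pos"])
ey=np.array([-.0802,.9968,0]); p=s["tool_pos"]
g=robot.line_to(list(p-ey*.130),vel=.12,guard=20); s=robot.observe(); print(g,s["ft_force"],s["tool_pos"])
if not g: g=robot.line_to(list(p-ey*.146),vel=.03,guard=12)
s=robot.observe(); print(g,s["time"],s["ft_force"],s["tool_pos"],np.dot(s["tool_pos"]-p,-ey),s["gripper_width"])
cv2.imwrite("pics/scene2.png",robot.grab_frame("scene"))
E
```

```text
down guard False
8.125 0.016663066870801522 [-0.98037125 -0.20687169  3.75496291] [0.56710074 0.26060209 0.16845572]
False [ 4.71649834 -0.85379053  0.06411795] [0.57821277 0.12937953 0.16843308]
True 9.7083 [0.53961277 2.590282   3.31693112] [0.57866898 0.12399318 0.16843167] 0.13709953642687353 0.017055125026541548
```

```bash
python3 - <<'E'
from h import *
ey=np.array([-.0802,.9968,0]); p=robot.observe()["tool_pos"]
g=robot.line_to(list(p-ey*.010),vel=.03,guard=25); s=robot.observe()
print(g,s["time"],s["ft_force"],s["tool_pos"],np.dot(s["tool_pos"]-p,-ey))
robot.set_gripper(.085); s=robot.observe()
robot.line_to([s["tool_pos"][0],s["tool_pos"][1],.26],vel=.2)
robot.move_pose([.48,-.06,.28],[180,0,-175.4])
cal=robot.get_calibration("wrist"); im=robot.grab_frame("wrist")
cv2.imwrite("pics/w3.png",im); np.save("w3.npy",cal,allow_pickle=True)
print(robot.observe()["time"])
E
```

```text
True 10.0083 [0.51535863 4.0537346  4.52934473] [0.57864225 0.12361175 0.16844362] 0.00042079202955557014
12.1833
```

View pics/w3.png

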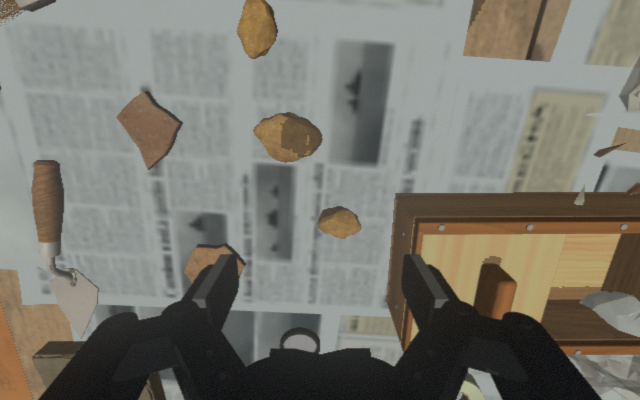

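The cover is at its stop: a 25 N guard tripped after only 0.4 mm more travel. The stone is at (288,137) and the smaller lumps are at (257,27) and (340,222). A greyish shape shows near (612,305) at the opened compartment, so I'll check that in the top view and measure the stone.

```bash
python3 - <<'E'
from h import *
cal=np.load("w3.npy",allow_pickle=True).item(); im=cv2.imread("pics/w3.png")
for c in blobs(im,(8,95,40),(26,255,255),500):
    x,y,w,h=cv2.boundingRect(c)
    if 230<x<360 and y+h<250: 
        print((x,y,w,h),cv2.contourArea(c))
        for z in (0.012,.02): print([np.round(v,1) for v in rect(cal,c,z)])
        P=cast(cal,c[:,0,:],.015)[:,:2]; 
        w_=[(np.ptp(P@np.array([np.cos(np.radians(a)),np.sin(np.radians(a))])),a) for a in range(-90,90,3)]; print("minwidth",min(w_),"max",max(w_), P.mean(0))
t=robot.grab_frame("top"); s=robot.grab_frame("scene")
a=cv2.resize(t[100:250,170:430],None,fx=2,fy=2,interpolation=cv2.INTER_CUBIC)
b=cv2.resize(s[150:300,230:490],None,fx=2,fy=2,interpolation=cv2.INTER_CUBIC)
cv2.imwrite("pics/c4.png",np.vstack([a,b])); 
cv2.imwrite("pics/c4s.png",cv2.resize(im[90:190,220:360],None,fx=4,fy=4))
E
```

```text
(318, 210, 43, 29) 761.0
[array([547.6, -28.8]), array([36.6, 47.6]), np.float64(30.9)]
[array([544.1, -29.6]), array([35.7, 46.5]), np.float64(30.9)]
minwidth (np.float64(0.03614990011878444), 30) max (np.float64(0.05376960262818396), 87) [ 0.54444945 -0.02826175]
(254, 114, 66, 48) 1936.0
[array([441.6, -98.9]), array([54.8, 68. ]), np.float64(25.4)]
[array([440.5, -98.1]), array([53.5, 66.3]), np.float64(25.4)]
minwidth (np.float64(0.0506611252022105), -12) max (np.float64(0.07434922620105755), 87) [ 0.4407054  -0.09285811]
(237, 0, 40, 58) 1610.5
[array([ 333.8, -136.5]), array([51.5, 39.9]), np.float64(16.1)]
[array([ 335.3, -134.8]), array([50.3, 38.9]), np.float64(16.1)]
minwidth (np.float64(0.037960259094963825), 72) max (np.float64(0.05365869151164443), -12) [ 0.33398961 -0.13551617]
```

View pics/c4.png

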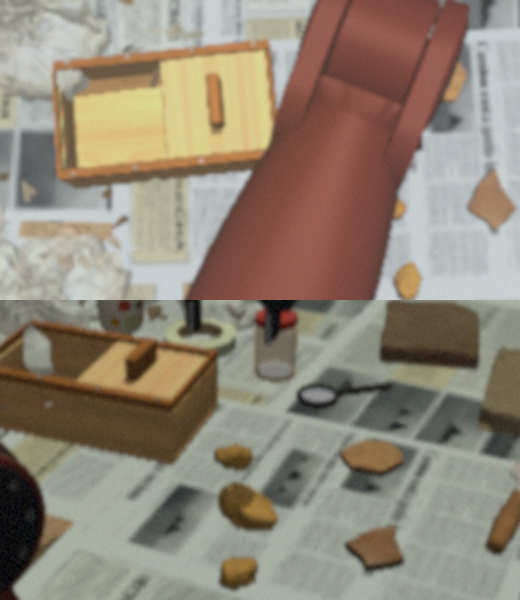

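View pics/c4s.png

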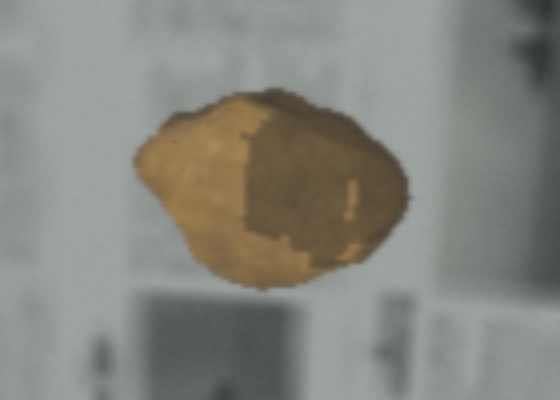

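The stone measures about 74 x 51 mm in silhouette, against about 54 x 36 mm for its neighbours, and its long axis runs nearly along y. It is therefore the lump described. The opened compartment is empty; the grey shape is only a scrap standing by the end wall. I'll grasp across the width.

```bash
python3 - <<'E'
from h import *
o=[180,0,82]
robot.move_pose([.441,-.0975,.17],o)
g=robot.line_to([.441,-.0975,.076],vel=.1,guard=12); print("down",g)
robot.set_gripper(0.0)
s=robot.observe(); print(s["time"],s["q"],s["gripper_width"],s["ft_force"],s["tool_pos"])
robot.line_to([.441,-.0975,.25],vel=.12)
s=robot.observe(); print(s["time"],s["gripper_width"],s["ft_force"])
cv2.imwrite("pics/w5.png",robot.grab_frame("wrist"))
E
```

```text
down False
15.2833 [-2.91364807e+01 -1.57395219e+01 -3.88261615e+01  6.68283415e+01
  6.38500076e-04  6.88627946e+01] 0.05171910134503439 [-2.64594085  1.99754188  9.98582081] [ 0.44159043 -0.09777652  0.07736134]
16.8833 0.05143883666932877 [-0.96749613 -0.78173581 -2.53093815]
```

View pics/w5.png

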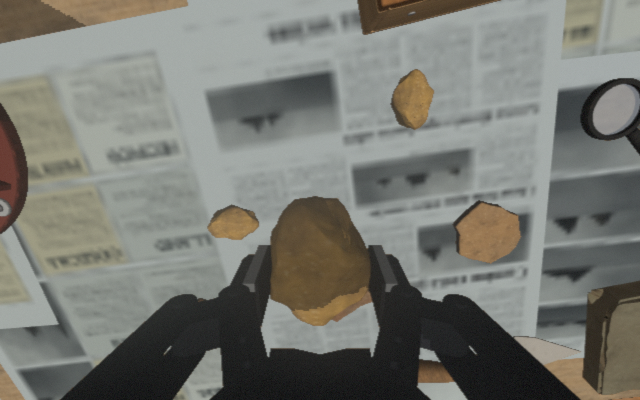

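The stone is held firmly between the pads at about (320,255), with a 51 mm opening. Next I'll carry it to the bin.

```bash
python3 - <<'E'
from h import *
o=[180,0,94.6]
robot.move_pose([.5656,.2668,.25],o)
s=robot.observe(); print(s["time"],s["gripper_width"],s["q"])
g=robot.line_to([.5656,.2668,.118],vel=.1,guard=12); print(g)
robot.set_gripper(.078)
robot.line_to([.5656,.2668,.27],vel=.15)
robot.pause(.3)
s=robot.observe(); print(s["time"],s["gripper_width"],s["ft_force"],s["q"])
cv2.imwrite("pics/w6.png",robot.grab_frame("wrist"))
robot.move_pose([.40,-.02,.30],o)
cv2.imwrite("pics/top6.png",robot.grab_frame("top"));cv2.imwrite("pics/scene6.png",robot.grab_frame("scene"))
print(robot.observe()["time"])
t=cv2.imread("pics/top6.png");cv2.imwrite("pics/c6.png",cv2.resize(t[100:270,170:450],None,fx=2.8,fy=2.8))
E
```

```text
18.3667 0.05139052498721957 [ 1.31983335e+01  1.01233648e+01  4.50419898e+00  8.43802835e+01
 -2.32908281e-02  9.86692118e+01]
False
21.6833 0.07798556175871639 [-1.24255653  0.09099037  0.69441719] [1.32941480e+01 1.01875314e+01 6.58578277e+00 8.64393171e+01
 3.69457957e-04 9.86921976e+01]
23.0917
```

View pics/c6.png

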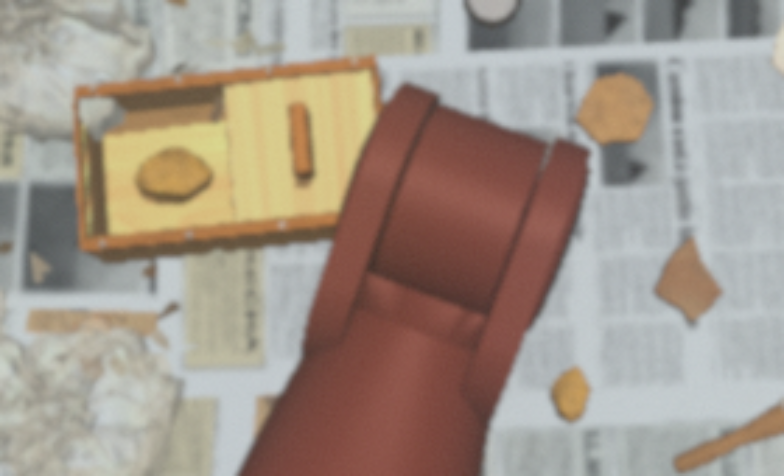

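View pics/w6.png

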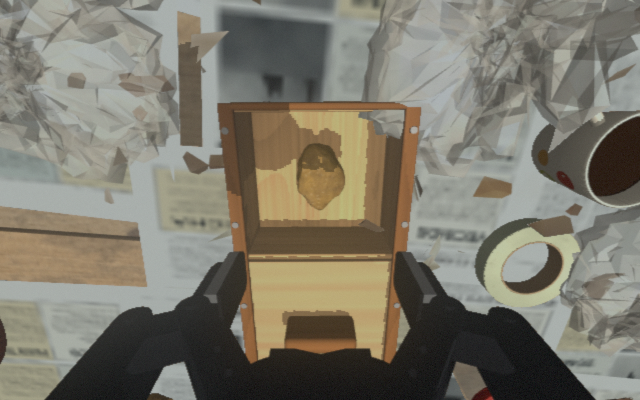

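The stone lies on the floor of the opened compartment, at crop pixel (175,173) and wrist pixel (321,177). The cover is still at its end stop, with its edge at the middle wall. The sherds are where they were, and the arm is clear.

```bash
python3 - <<'E'
from h import *
t=cv2.imread("pics/top6.png"); cal=robot.get_calibration("top")
for c in blobs(t,(8,75,50),(24,255,255)):
    x,y,w,h=cv2.boundingRect(c)
    if x>375 and x<430 and 90<y<220: print((x+w/2,y+h/2))
b=np.array([302,140])/2.8+[170,100]; r=cast(cal,b,.12)[0][:2]-[.5715,.193]; print("bar crate y",r@[-.0802,.9968])
robot.job_done()
E
```

```text
(416.0, 200.0)
(389.5, 139.0)
bar crate y -0.0711863529078814
the job is handed in; nothing more can be done
```

The stone is in the opened compartment, the cover is at its stop over the sherds, and I handed the job in at about 23 s of the 51 s allowed. I got no verdict back.

- **Cover:** I gripped the bar and slid the cover about 137.5 mm. It then resisted a 25 N push with only 0.4 mm more travel. The last top view puts the bar 71 mm on the -y side of the crate's origin, where the end stop should be at 72 mm.
- **Stone:** I took the largest of the three ochre lumps, about 74 x 51 mm in outline against about 54 x 36 mm for the others. I gripped it across its width and released it about 30 mm above the compartment floor. The wrist and top views show it lying on the floor, near the middle.
- **Sherds:** both are within half a pixel of their starting places in the top view.
- **Arm:** it was retracted and clear of everything at hand-in.

Two things didn't match at first:
- **Early stop:** the first 12 N guard tripped about 2 mm before the end I had calculated. I pushed again to be sure it was the stop.
- **Grey scrap:** one shows at the end wall of the opened compartment. It did not get in the way.

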